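Shuttle the slide carrier to its loading station and draw the tray

TASK

Push the white slide carrier along the optical rail, with its tray still shut, until it clicks into the station marked by the yellow flag. Then take the orange hook from its rest and, only with the hook in the blue tab's finger hole (never with the gripper), draw the slide tray fully out. Lift the hook clear and lay it back in its rest as it was, tip hanging down, without shifting the other things on the table.

Things in the scene. Friction and masses are not known exactly. Their poses are not given: they have to be found in the camera images.
- rail: Fixed black optical rail, 420 mm long (its y), 70 mm wide (x), top 25 mm high; origin at its underside's centre on the table; its -x side faces the robot. Two stations at y = +110 and -110 mm in its frame, each a detent between a pair of low steel cross ribs; stops let the carrier's centre travel to y = +-140 mm.
- carrier: White box captive on the rail, slides along the rail's y; starts within 40 mm of mid-rail. 90 mm (x) by 100 mm (y): flat side faces at y = +-50 mm. Axes as the rail's; origin on its centre line 30 mm above the table; fills heights 30 to 97 mm (lens ring on top to 105). 0.7 kg. Friction about 2 N, does not coast; pushing past a rib takes about 8 N in all; about 1 mm play in a station.
- tray: Slide tray captive in the carrier, axes parallel; slides out towards carrier -x by 55 mm to a hard stop, friction about 2 N, stays where left. Its origin coincides with the carrier's when shut; starts at most 5 mm out. In front of the box: a front plate 68 mm wide and a blue level tab, 44 by 44 mm, 6 mm thick, with the finger hole in its middle.
- tray_hole (a point): Centre of the square finger hole (24 mm wide, through the 6 mm tab, 10 mm of tab on all sides) at the tab's upper face, 61 mm above the table; 75 mm from the carrier's centre line towards carrier -x when the tray is shut, 130 mm when fully out. Axes parallel to the carrier's. Free space below the tab, down to the table.
- flag_yellow: Fixed yellow flag, 100 mm tall, behind the rail (rail x = +80 mm) exactly at the wanted station: the carrier is in the station when it has the same y as the flag in the rail's frame. A grey flag of the same shape marks the other station. Origin at the centre of its foot on the table; axes parallel to the rail's.
- hook_grip (a point): Centre of the orange handle of the loose hook tool (0.13 kg). Handle 100 mm long (its x), 20 mm wide (y), 22 mm high (z), lying level. From its +x end an 8 mm round steel shank runs on at mid height to x = 100 mm from this point, then turns straight down by 34 mm (38 mm to the rounded end). It starts in its rest, this point 61 mm above the table, the tip hanging down.
- hook_tip (a point): Lower end of the hook's tip: 100 mm ahead (+x) of the handle's centre and 34 mm below it; the tip goes on 4 mm more, 8 mm in diameter.
- hook_rest: Fixed rest; foot 110 (x) by 70 mm, origin at its underside's centre on the table. Two saddles (10 mm thick, at x = +-37 mm) bear the handle's underside 50 mm up between flared cheeks that rise to 67 mm: the handle's centre lies at x = 0, y = 0, z = 61 mm in its frame, the hook's x along its x, 3 mm side play. 64 mm between the saddles is free for fingers from above.
- lens_mount: Bystander: lens in a black ring on a short post, 60 mm square foot, 120 mm tall; origin under its foot.
- iris_disc: Bystander: flat black disc, 90 mm diameter, 10 mm high; origin at the centre of its underside.
- cleaner: Bystander: white bottle, 56 mm diameter, 130 mm tall; origin at the centre of its underside.
- driver: Bystander: red screwdriver, 190 mm long along its x.
- fork_clamp: Bystander: small black fork clamp, 90 mm long, 20 mm high; origin on its underside.
There are look-alikes about, which are no part of the job. Of the things like the part that bears hook_grip, leave any that is pink or purple; of the rest the smaller one is meant.

How it is judged:
By the outcome, as a careful person would: the job done as asked, in the order asked, and still so for the second after the job is handed in, with the robot touching nothing.
It also fails if it takes over 67 s, if anything falls off the work surface, if the arm or the gripper's body presses on something with over 40 N, if the wrist force passes 120 N, or if a joint passes its speed limit or range.

ROBOT

A 7-joint arm with a two-finger parallel gripper is mounted at the origin on the work surface. World frame = base frame: x ahead of the robot, y to its left, z up, the work surface at z = 0. Lengths are in mm, angles in rad, forces in N, time in s.
With the tool pointing down it reaches from about 400 to 850 mm from the base axis. Payload 4.5 kg.
Tool frame: the origin (TCP) lies on the mounting face of the last link; the fingertips stand 166 mm ahead of it and the grasp point (between the pads) lies 147 mm ahead of it (bot.tip_reach is the distance from the TCP to the fingertips, in mm); z points along the fingers, y is the direction in which the jaws open and shut (so a half turn about z gives the same grasp; the last joint's range is limited). The gripper opens to 88 mm and grips with 3 to 60 N. Pads are 18 mm wide; open, the fingers measure 123 mm over their backs; the gripper's body (75 mm by 187 mm) begins 45 mm behind the grasp point.
Start: joints at [-1.133, 0.689, -0.195, 1.565, 0.157, 0.902, -0.215], TCP at [245.552, 574.754, 404.743] pointing down, gripper open.
Joint ranges: [-3.01, 3.01], [-0.46, 2.08], [-1.47, 1.51], [0.13, 2.56], [-1, 4.14], [0.04, 2.09], [-2.66, 2.66]. Speed limits (rad/s): [2.57, 2.57, 3.14, 3.14, 3.14, 3.14, 3.14].

INTERFACE

Orientations are given as a unit quaternion [w, x, y, z].
In Python, from plant import bot gives the robot as it stands.
- The arm moves only by the shell command python3 -m pendant 'ROWS' [FORCE]. ROWS is JSON, a list of rows, each a list of 3 entries, a list of its own where there are three numbers: the shift along the tool's x, y, z in m, then the turn about the tool's z in rad, then the opening, from 0 (shut) to 1 (fully open). A call has 1 to 12 rows; each row is the pose to reach, as a shift and turn from the pose commanded when the call began, along the tool's axes at that moment; what a row does not reach only later rows make up. A row lasts 1/10 s, in which the tool goes at most 50 mm and 8.59 degrees, less where a joint would pass 70% of its speed; a pose out of reach is approached as far as the arm can. A call with a gripper value outside its range is refused whole. The fingers move at their own pace and stop on an object; FORCE is the grip in N (left out, the last holds). Time passes only in rows, so rows that repeat a pose let the fingers close. It gives the time, the measured TCP pose, the force and the opening at its end, in the units of the state.
- bot.observe(): the state, without advancing time (a new reading comes with each control period).
- bot.camera(name): name is "scene" or "top" or "wrist"; returns the picture (420x560x3 uint8, red, green, blue); there is no depth.
- bot.camera_model(name): a dict with "camera_matrix" (3x3 intrinsics, pixels), "dist_coeffs" ([k1, k2, p1, p2, k3] as OpenCV has them; the pictures are not rectified), "extrinsics" (4x4, takes a point from world to camera coordinates); the wrist camera has in their place "mount" (4x4, takes a point from camera to tool coordinates, whose origin is the TCP and whose axes are the flange's). Camera axes: x right, y down, z forward; pixel columns grow to the right and rows downward; lengths in mm; the calibration is good to about 2 mm. A picture is of the moment at which its call begins: read the wrist's pose just before it. camera_model takes no time and is no camera call.
- bot.hand_in(): hands the job in, once; it reports no verdict.
Trained networks look in the newest picture that a camera, given by its name, has taken for a name from the list of things; names that differ only in an ending like _2 or _b are one class to them, and where a whole thing is asked for, a point or a joint stands for the part that bears it (a point fixed in the world has none). Each returns a list of dicts, best first, with "score" (0 to 1); they miss things now and then, are a little off and sometimes report something else, mostly with a low value. They report only what shows in the picture. A call takes as long as a camera call. They do not tell look-alikes from the thing itself.
- bot.look_for(target, camera): "centre" ([x, y, z] in mm, in world coordinates, good to about 4 mm: the middle of the surface that is visible of it).
- bot.masks_of(target, camera): "region" (420x560 bool, what is visible of it).
The state is a dict: "time_s": time; "joint_positions": joint angles; "qd": joint speeds; "joint_torque": joint torques, N m; "position": TCP position; "tool_rot": TCP orientation; "ft_force": force on the tool from outside, world axes, zero at the start; "moment": the same for the moment, N m; "width": opening from 0.0 (shut) to 1.0 (fully open).
Only numpy, scipy, OpenCV 4.12 (cv2) and the standard library are available. Lean on these libraries where they do the work, as an engineer would, in place of code of your own. Each camera call takes 0.05 s, during which the arm holds its last target. There are 200 camera calls.

## Working session

There is one attempt and no reset: what is moved stays moved. The work goes in short steps, Python scripts to look and compute and a shell command to move; the robot and the scene stay as the last step left them, time stands still between calls to the robot, and variables do not carry over. Pictures are saved under pics/ and viewed, about 8 in all and at most 12, crops included, and the job is handed in when it is done.

```bash
ls; mkdir -p pics; cat > h.py <<'E'
import numpy as np,cv2
from plant import bot
from scipy.spatial.transform import Rotation as R
def T_tool():
    s=bot.observe();q=s["tool_rot"];T=np.eye(4);T[:3,:3]=R.from_quat([q[1],q[2],q[3],q[0]]).as_matrix();T[:3,3]=s["position"];return T
def ext(n):
    m=bot.camera_model(n)
    E=np.array(m["extrinsics"]) if "extrinsics" in m else np.linalg.inv(T_tool()@np.array(m["mount"]))
    return np.array(m["camera_matrix"]),np.array(m["dist_coeffs"]),E
def ray(n,px,z,c=None):
    K,d,E=c or ext(n);p=cv2.undistortPoints(np.array(px,float).reshape(-1,1,2),K,d)[:,0]
    C=np.linalg.inv(E);o=C[:3,3];v=np.c_[p,np.ones(len(p))]@C[:3,:3].T
    return o+v*((z-o[2])/v[:,2])[:,None]
def proj(n,P,c=None):
    K,d,E=c or ext(n);return cv2.projectPoints(np.array(P,float).reshape(-1,3),cv2.Rodrigues(E[:3,:3])[0],E[:3,3],K,d)[0][:,0]
def snap(n,f):
    c=ext(n);im=bot.camera(n);cv2.imwrite(f,im[...,::-1]);return im,c
E
python3 - <<'E'
from h import *
np.set_printoptions(precision=1,suppress=True)
a,_=snap("scene","pics/scene.png");b,_=snap("top","pics/top.png")
print(T_tool())
for n in ["rail","carrier","tray","tray_hole","flag_yellow","hook_grip","hook_tip","hook_rest"]:
  for c in ["top","scene"]:
    print(n,c,[(np.round(x["centre"]).tolist(),round(x["score"],2)) for x in bot.look_for(n,c)])
E
```

```text
pics
[[ -0.9   0.4  -0.  245.5]
 [  0.4   0.9  -0.  574.5]
 [ -0.   -0.   -1.  404. ]
 [  0.    0.    0.    1. ]]
rail top [([709.0, -19.0, 23.0], 0.73)]
rail scene [([722.0, 15.0, 22.0], 0.88)]
carrier top [([702.0, -34.0, 95.0], 0.83)]
carrier scene [([716.0, -9.0, 93.0], 0.88), ([460.0, 346.0, 66.0], 0.69)]
tray top [([647.0, -38.0, 62.0], 0.54)]
tray scene [([637.0, -32.0, 58.0], 0.69)]
tray_hole top [([650.0, -37.0, 65.0], 0.61), ([789.0, -108.0, 53.0], 0.34)]
tray_hole scene []
flag_yellow top [([792.0, -108.0, 53.0], 0.5)]
flag_yellow scene [([799.0, -104.0, 29.0], 0.5)]
hook_grip top [([319.0, 519.0, 17.0], 0.89), ([450.0, 337.0, 70.0], 0.67), ([444.0, 156.0, 19.0], 0.62), ([241.0, 322.0, 28.0], 0.59)]
hook_grip scene [([254.0, 338.0, 26.0], 0.81), ([462.0, 346.0, 68.0], 0.71), ([330.0, 526.0, 14.0], 0.64)]
hook_tip top [([444.0, 156.0, 19.0], 0.81), ([456.0, 340.0, 72.0], 0.79), ([317.0, 519.0, 22.0], 0.74), ([243.0, 326.0, 25.0], 0.61)]
hook_tip scene [([465.0, 337.0, 67.0], 0.87), ([328.0, 526.0, 18.0], 0.73), ([247.0, 340.0, 25.0], 0.59), ([456.0, 161.0, 18.0], 0.58)]
hook_rest top []
hook_rest scene [([448.0, 351.0, 11.0], 0.57)]
```

View pics/top.png

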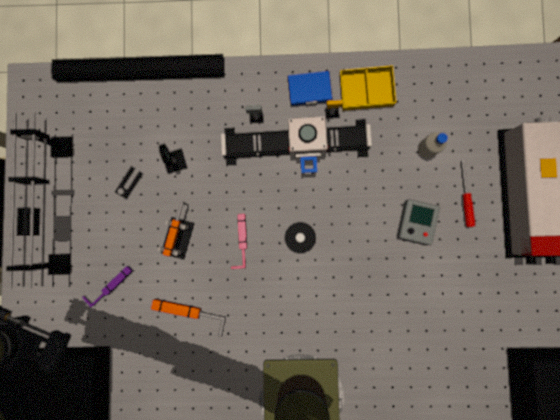

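View pics/scene.png

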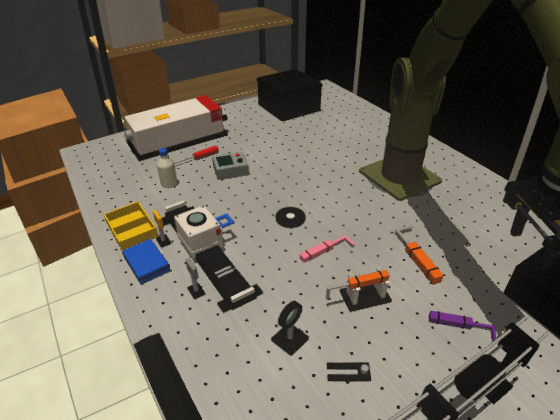

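The top view shows the carrier at (308,135), the yellow flag on the right near (335,108) with the grey one at (255,115), and the small orange hook in its rest at (180,235), tip up-image (+x). The larger orange hook at (176,310) and the pink and purple ones are decoys. The scene view agrees. Next I measure rough yaws and the wrist camera's offset.

```bash
python3 - <<'E'
from h import *
np.set_printoptions(precision=3,suppress=True)
print(np.array(bot.camera_model("wrist")["mount"]),np.array(bot.camera_model("wrist")["camera_matrix"]))
s=bot.observe();print(s["time_s"]);T=T_tool();print(np.degrees(np.arctan2(T[1,0],T[0,0])))
b,c=snap("top","pics/t2.png")
for n,z in [("rail",25),("hook_rest",50),("hook_grip",72),("flag_yellow",50)]:
  for r in bot.masks_of(n,"top"):
    m=r["region"].astype(np.uint8);ys,xs=np.nonzero(m)
    P=ray("top",np.c_[xs,ys],z,c)[:,:2].astype(np.float32)
    rc=cv2.minAreaRect(P);print(n,round(r["score"],2),m.sum(),rc, P.min(0),P.max(0))
# orange of hook in top: handle
hsv=cv2.cvtColor(b,cv2.COLOR_RGB2HSV)
m=((hsv[...,0]<16)&(hsv[...,1]>180)&(hsv[...,2]>110)).astype(np.uint8)
k,l,st,ce=cv2.connectedComponentsWithStats(m)
for i in range(1,k):
  if st[i,4]>60:
    ys,xs=np.nonzero(l==i);P=ray("top",np.c_[xs,ys],72,c)[:,:2].astype(np.float32);print(ce[i],st[i,4],cv2.minAreaRect(P))
E
```

```text
[[-0.    -0.962 -0.274 70.249]
 [ 1.     0.    -0.001 -1.025]
 [ 0.001 -0.274  0.962 19.282]
 [ 0.     0.     0.     1.   ]] [[293.196   0.    281.333]
 [  0.    293.196 206.861]
 [  0.      0.      1.   ]]
0.9
156.8648418972324
rail 0.9 4974 ((701.80712890625, -3.0137176513671875), (429.2498779296875, 158.26646423339844), 87.97135925292969) [ 620.949 -218.569] [780.498 210.831]
rail 0.41 354 ((470.1681213378906, 342.62060546875), (24.474388122558594, 155.20904541015625), 72.53272247314453) [394.795 315.659] [543.273 372.932]
hook_rest 0.74 717 ((444.5195617675781, 332.017333984375), (79.73287963867188, 109.38618469238281), 74.18653106689453) [383.614 281.575] [499.914 381.706]
hook_grip 0.77 402 ((321.9075622558594, 508.31768798828125), (36.30605697631836, 148.89779663085938), 35.66316223144531) [268.422 444.828] [372.305 579.068]
hook_grip 0.7 402 ((469.11102294921875, 331.527099609375), (26.591768264770508, 150.30960083007812), 74.33043670654297) [396.122 300.471] [538.753 360.912]
hook_grip 0.61 782 ((246.21298217773438, 291.3759765625), (202.40565490722656, 50.07294845581055), 6
[... 162 characters left out ...]
47851562) [387.101 276.269] [501.299 374.495]
flag_yellow 0.7 266 ((793.7786865234375, -113.04705047607422), (47.149932861328125, 53.94559860229492), 87.94176483154297) [ 766.769 -137.446] [820.188 -88.817]
[468.871 210.086] 233 ((499.47601318359375, -457.81005859375), (85.62815856933594, 19.676095962524414), 3.2227325439453125)
[170.674 237.378] 270 ((446.7418518066406, 339.7832336425781), (21.450368881225586, 98.93450927734375), 73.71675109863281)
[545.42  245.359] 493 ((402.9418640136719, -645.298095703125), (70.44989013671875, 46.470001220703125), 88.90141296386719)
[175.389 308.556] 468 ((256.4805908203125, 327.9813537597656), (127.66776275634766, 27.989049911499023), 78.12664031982422)
```

```bash
python3 -m pendant '[[[-0.24,-0.11,0],-0.1,1],[[-0.24,-0.11,0],-0.1,1],[[-0.24,-0.11,0],-0.1,1],[[-0.24,-0.11,0],-0.1,1],[[-0.24,-0.11,0],-0.1,1],[[-0.24,-0.11,0],-0.1,1],[[-0.24,-0.11,0],-0.1,1],[[-0.24,-0.11,0],-0.1,1]]'
python3 - <<'E'
from h import *
b,c=snap("wrist","pics/w1.png");T=T_tool();print(T[:3,3],np.degrees(np.arctan2(T[1,0],T[0,0])))
np.save("w1c.npy",np.array(c[2]))
for n,z in [("hook_rest",50),("hook_grip",72),("rail",25)]:
  for r in bot.masks_of(n,"wrist"):
    ys,xs=np.nonzero(r["region"]);P=ray("wrist",np.c_[xs,ys],z,c)[:,:2].astype(np.float32)
    print(n,round(r["score"],2),len(xs),np.mean(xs),np.mean(ys),cv2.minAreaRect(P))
hsv=cv2.cvtColor(b,cv2.COLOR_RGB2HSV)
m=((hsv[...,0]<16)&(hsv[...,1]>180)&(hsv[...,2]>110)).astype(np.uint8)
k,l,st,ce=cv2.connectedComponentsWithStats(m)
for i in range(1,k):
  if st[i,4]>300:
    ys,xs=np.nonzero(l==i);P=ray("wrist",np.c_[xs,ys],72,c)[:,:2].astype(np.float32);print(ce[i],st[i,4],cv2.minAreaRect(P))
E
```

```text
time_s: 1.95
position: [422.0, 380.6, 404.8]
tool_rot: [-0.001, 0.151, 0.989, 0.001]
ft_force: [-0.4, 0.6, -0.2]
width: 1.001
[421.40201918 381.26841017 404.8600293 ] 162.78673042104154
hook_rest 0.74 2952 259.3441734417344 202.96747967479675 ((440.2064514160156, 344.551025390625), (62.95631790161133, 109.58840942382812), 73.40635681152344)
hook_grip 0.95 2260 373.4030973451327 61.47787610619469 ((320.2650451660156, 512.5023803710938), (32.50395202636719, 132.5912322998047), 33.32361602783203)
hook_grip 0.92 1565 126.49840255591054 231.46900958466455 ((410.1598205566406, 196.30384826660156), (35.755226135253906, 116.4605941772461), 80.94291687011719)
hook_grip 0.85 1847 255.00216567406605 224.85977260422305 ((464.8978576660156, 335.1390380859375), (21.584728240966797, 143.76815795898438), 73.52259826660156)
hook_grip 0.77 4645 186.55328310010765 50.940581270182996 ((251.0370330810547, 320.9263000488281), (183.14483642578125, 46.11369323730469), 68.4830322265625)
rail 0.62 171 209.33333333333334 354.70175438596493 ((643.552001953125, 194.55819702148438), (29.37539291381836, 18.526945114135742), 87.3001937866211)
[252.62633452  44.27580071] 562 ((273.3006896972656, 396.7310791015625), (20.82334327697754, 24.589557647705078), 77.08084869384766)
[203.85033259  49.10421286] 1804 ((262.1410217285156, 349.2959289550781), (67.49317932128906, 25.73159408569336), 77.56372833251953)
[156.99795501  54.4805726 ] 489 ((252.36953735351562, 303.016357421875), (19.259660720825195, 24.817808151245117), 77.02713775634766)
[254.42997543 220.16093366] 814 ((446.1986083984375, 340.2507019042969), (20.124849319458008, 55.88450622558594), 72.73900604248047)
```

View pics/w1.png

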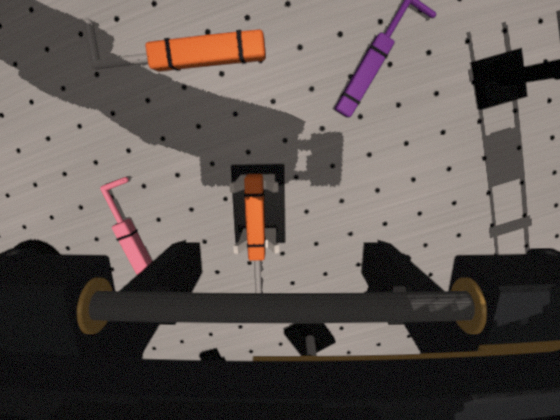

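The hook's handle is centred near pixel (255,219), which puts it at about (446,340) with a yaw of −16.8°. The purple, pink and large orange hooks are clearly separate. Next I look at the carrier.

```bash
python3 -m pendant '[[[-0.39,-0.32,0],-0.335,0],[[-0.39,-0.32,0],-0.335,0],[[-0.39,-0.32,0],-0.335,0],[[-0.39,-0.32,0],-0.335,0],[[-0.39,-0.32,0],-0.335,0],[[-0.39,-0.32,0],-0.335,0],[[-0.39,-0.32,0],-0.335,0],[[-0.39,-0.32,0],-0.335,0],[[-0.39,-0.32,0],-0.335,0],[[-0.39,-0.32,0],-0.335,0],[[-0.39,-0.32,0],-0.335,0],[[-0.39,-0.32,0],-0.335,0]]'
python3 - <<'E'
from h import *
b,c=snap("wrist","pics/w2.png");T=T_tool();print(T[:3,3],np.degrees(np.arctan2(T[1,0],T[0,0])))
for n,z in [("rail",25),("tray",61),("carrier",97)]:
  for r in bot.masks_of(n,"wrist"):
    ys,xs=np.nonzero(r["region"]);P=ray("wrist",np.c_[xs,ys],z,c)[:,:2].astype(np.float32)
    print(n,round(r["score"],2),len(xs),np.mean(xs),np.mean(ys),cv2.minAreaRect(P))
print(bot.look_for("tray_hole","wrist"))
hsv=cv2.cvtColor(b,cv2.COLOR_RGB2HSV)
m=((abs(hsv[...,0].astype(int)-110)<14)&(hsv[...,1]>150)&(hsv[...,2]>60)).astype(np.uint8)
k,l,st,ce=cv2.connectedComponentsWithStats(m)
for i in range(1,k):
  if st[i,4]>100:
    ys,xs=np.nonzero(l==i);P=ray("wrist",np.c_[xs,ys],61,c)[:,:2].astype(np.float32);print(ce[i],st[i],cv2.minAreaRect(P))
E
```

```text
time_s: 3.35
position: [699.9, -43.4, 404.0]
tool_rot: [-0.0, -0.015, 1.0, 0.0]
ft_force: [-0.0, 0.2, -1.0]
width: 0.003
[699.31822997 -41.08243842 404.24545031] -178.13363499569593
rail 0.94 24045 306.714535246413 191.005406529424 ((700.9132690429688, -3.662200927734375), (175.46200561523438, 435.4069519042969), 1.6611931324005127)
tray 0.57 1632 287.9264705882353 138.16973039215685 ((642.0723876953125, -38.84703063964844), (50.73554992675781, 68.13505554199219), 1.7296359539031982)
tray 0.5 521 229.43186180422265 246.0383877159309 ((771.1018676757812, -102.7873764038086), (24.626543045043945, 35.512794494628906), 1.9047459363937378)
carrier 0.64 9867 288.6591669200365 191.3492449579406 ((687.8268432617188, -37.381099700927734), (141.302001953125, 99.01604461669922), 1.8546674251556396)
[{'centre': [647.7, -36.7, 61.2], 'score': 0.72}]
[288.37953092 132.14179104] [269 113  39  40 938] ((638.2250366210938, -38.87458038330078), (41.00180435180664, 41.17470932006836), 1.7291468381881714)
```

View pics/w2.png

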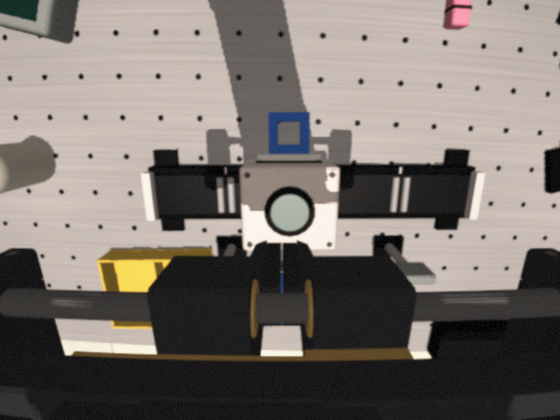

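The carrier's lens ring is at pixel (290,211) and the blue tab's hole at (288,132). The rib pairs are at x≈221/232 (yellow side) and 395/406. Next I locate the stations with a sub-pixel profile.

```bash
python3 - <<'E'
from h import *
np.set_printoptions(precision=1,suppress=True)
b=cv2.imread("pics/w2.png",0);c=ext("wrist")
p=b[185:206].mean(0);
print(p[140:156].astype(int),p[212:246].astype(int),p[386:414].astype(int),p[470:488].astype(int))
for px in [143,482]: print(px,ray("wrist",[[px,195]],25,c),ray("wrist",[[px,195]],35,c))
for a,e in [(216,228),(228,237),(389,401),(401,411)]:
  w=p[a:e]-p[a:e].min();u=(w*np.arange(a,e)).sum()/w.sum();print(u,ray("wrist",[[u,195]],27,c)[0])
# top: yellow flag & ribs
t=cv2.imread("pics/top.png");hsv=cv2.cvtColor(t,cv2.COLOR_BGR2HSV)
e=np.array([np.cos(np.radians(1.75)),np.sin(np.radians(1.75))]);f=np.array([-e[1],e[0]])
E
python3 - <<'E'
import cv2
t=cv2.imread("pics/top.png");cv2.imwrite("pics/tc.png",cv2.resize(t[85:180,210:385],None,fx=4,fy=4,interpolation=cv2.INTER_CUBIC))
E
```

```text
[191 193 203 218 233 241 243 243 243 242 232 201 153 113  91  74] [ 35  33  35  38  55 100 147 175 184 172 149 113  69  47  47  74 124 169
 194 199 181 152 109  65  48  46  47  57  87 120 136 140 142 142] [ 35  36  36  40  56  92 131 163 185 193 179 140  91  53  49  73 111 146
 174 190 187 163 118  70  42  33  33  33] [ 94 107 138 176 212 234 240 240 240 236 228 215 202 193 189 189 189 187]
143 [[ 721.2 -217.5   25. ]] [[ 718.6 -212.7   35. ]]
482 [[705.6 221.3  25. ]] [[703.5 214.   35. ]]
220.38585109669452 [ 717.4 -117.1   27. ]
230.96885833480223 [ 717.  -103.7   27. ]
394.5907118753013 [709.6 103.4  27. ]
405.0634699118008 [709.1 117.   27. ]
```

View pics/tc.png

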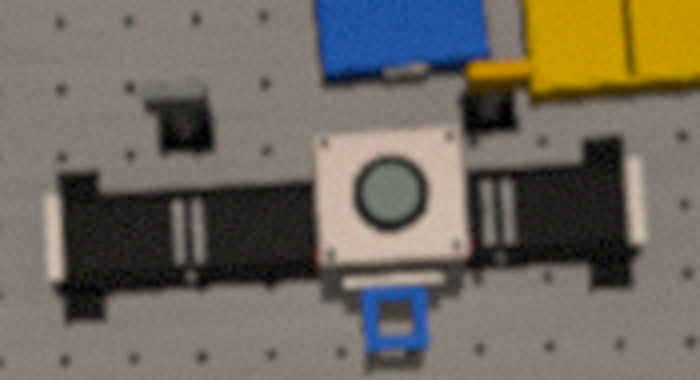

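```bash
python3 -m pendant '[[[-0.015,0.106,0],0,0],[[-0.015,0.106,0],0,0],[[-0.015,0.106,0.03],0,0],[[-0.015,0.106,0.08],0,0],[[-0.015,0.106,0.13],0,0],[[-0.015,0.106,0.18],0,0],[[-0.015,0.106,0.18],0,0],[[-0.015,0.106,0.18],0,0]]' 40
python3 -m pendant '[[[0,-0.01,0],0,0],[[0,-0.02,0],0,0],[[0,-0.027,0],0,0],[[0,-0.034,0],0,0],[[0,-0.041,0],0,0],[[0,-0.048,0],0,0],[[0,-0.055,0],0,0],[[0,-0.055,0],0,0]]'
python3 - <<'E'
from h import *
T=T_tool();print(T[:3,3]);b,c=snap("wrist","pics/w3.png");s=bot.observe();print(s["ft_force"],s["time_s"])
hsv=cv2.cvtColor(b,cv2.COLOR_RGB2HSV)
m=((abs(hsv[...,0].astype(int)-110)<14)&(hsv[...,1]>150)&(hsv[...,2]>60)).astype(np.uint8)
k,l,st,ce=cv2.connectedComponentsWithStats(m)
for i in range(1,k):
  if st[i,4]>100:
    ys,xs=np.nonzero(l==i);P=ray("wrist",np.c_[xs,ys],61,c)[:,:2].astype(np.float32);print(ce[i],st[i],cv2.minAreaRect(P))
E
```

```text
time_s: 4.4
position: [711.1, 64.8, 225.3]
tool_rot: [-0.0, -0.016, 1.0, 0.0]
ft_force: [0.7, -1.3, 0.7]
width: 0.006
time_s: 5.2
position: [712.9, 6.8, 224.5]
tool_rot: [-0.0, -0.015, 1.0, -0.001]
ft_force: [-0.3, -0.3, -0.2]
width: 0.003
[712.91406202   6.78870298 224.51421494]
[-0.14398403 -0.6184044   0.29412556] 5.25
[142.30371969 111.60445035] [  92   65  100   96 6022] ((639.1593017578125, -63.42288589477539), (43.35932540893555, 44.89780044555664), 1.9245413541793823)
[269.57638889 350.43055556] [261 346  18   9 144] ((773.4219360351562, 0.060022830963134766), (6.041406154632568, 10.375072479248047), 2.014530658721924)
```

```bash
python3 -m pendant '[[[0,-0.008,0],0,0],[[0,-0.016,0],0,0],[[0,-0.023,0],0,0],[[0,-0.03,0],0,0],[[0,-0.034,0],0,0],[[0,-0.038,0],0,0],[[0,-0.040,0],0,0],[[0,-0.042,0],0,0],[[0,-0.044,0],0,0],[[0,-0.044,0],0,0]]'
cat >> h.py <<'E'
def tab(f):
    T=T_tool();b,c=snap("wrist",f);s=bot.observe();print(T[:3,3].round(1),np.round(s["ft_force"],1),s["time_s"])
    hsv=cv2.cvtColor(b,cv2.COLOR_RGB2HSV)
    m=((abs(hsv[...,0].astype(int)-110)<14)&(hsv[...,1]>150)&(hsv[...,2]>60)).astype(np.uint8)
    k,l,st,ce=cv2.connectedComponentsWithStats(m)
    for i in range(1,k):
      if st[i,4]>100:
        ys,xs=np.nonzero(l==i);P=ray("wrist",np.c_[xs,ys],61,c)[:,:2].astype(np.float32);print(ce[i],st[i],cv2.minAreaRect(P))
E
python3 -c "
from h import *
tab('pics/w4.png')"
```

```text
time_s: 6.25
position: [714.1, -34.6, 224.7]
tool_rot: [-0.0, -0.016, 1.0, 0.001]
ft_force: [-2.0, 3.0, -0.7]
width: 0.002
[714.1 -34.6 224.7] [-0.9  3.8 -0.6] 6.3
[142.85697694 111.44234279] [  93   65   99   95 6027] ((640.364013671875, -103.88108825683594), (43.221378326416016, 45.623348236083984), 1.559066891670227)
[282.59489051 350.70437956] [261 347  41   8 274] ((774.9113159179688, -33.69120407104492), (5.308262825012207, 24.334701538085938), 1.6956549882888794)
```

```bash
python3 -m pendant '[[[0,-0.001,0],0,0],[[0,-0.002,0],0,0],[[0,-0.003,0],0,0],[[0,-0.004,0],0,0],[[0,-0.004,0],0,0],[[0,-0.004,0],0,0]]'
python3 -c "
from h import *
tab('pics/w5.png')"
```

```text
time_s: 6.9
position: [714.1, -35.7, 224.8]
tool_rot: [-0.0, -0.017, 1.0, 0.003]
ft_force: [-2.6, 8.0, -0.3]
width: 0.006
[714.1 -35.7 224.8] [-2.4  8.9 -0.1] 6.95
[142.91553719 111.29173554] [  92   65  100   95 6050] ((640.4740600585938, -104.30004119873047), (43.2237663269043, 45.54243469238281), 1.7666394710540771)
[282.85090909 350.69090909] [261 347  42   8 275] ((774.9552612304688, -33.68495178222656), (5.309844493865967, 24.938085556030273), 1.5817186832427979)
```

```bash
python3 -m pendant '[[[0,-0.001,0],0,0],[[0,-0.001,0],0,0],[[0,-0.001,0],0,0]]'
python3 -m pendant '[[[0,-0.001,0],0,0],[[0,-0.001,0],0,0],[[0,-0.001,0],0,0]]'
python3 -c "
from h import *
tab('pics/w6.png')"
```

```text
time_s: 7.25
position: [714.1, -35.9, 224.7]
tool_rot: [-0.0, -0.017, 1.0, 0.003]
ft_force: [-2.1, 9.0, -0.8]
width: 0.005
time_s: 7.55
position: [714.2, -37.1, 224.8]
tool_rot: [-0.0, -0.017, 1.0, 0.003]
ft_force: [-2.6, 8.3, -0.8]
width: 0.003
[714.2 -37.1 224.8] [-3.6  7.9 -1.6] 7.6
[142.98186614 111.18958127] [  92   65  100   95 6066] ((640.5357666015625, -105.6363754272461), (43.221702575683594, 45.5618782043457), 1.65848708152771)
[282.48375451 350.67148014] [261 347  42   8 277] ((775.01904296875, -34.96298599243164), (5.310613632202148, 24.91745948791504), 1.5564824342727661)
```

```bash
python3 -m pendant '[[[0,-0.001,0],0,0],[[0,-0.001,0],0,0],[[0,-0.001,0],0,0]]'
python3 -m pendant '[[[0,-0.001,0],0,0],[[0,-0.001,0],0,0],[[0,-0.001,0],0,0]]'
python3 -c "
from h import *
tab('pics/w6.png')"
```

```text
time_s: 7.9
position: [714.3, -41.0, 224.7]
tool_rot: [-0.0, -0.016, 1.0, 0.001]
ft_force: [-1.6, 5.1, -1.0]
width: 0.007
time_s: 8.2
position: [714.5, -44.1, 224.6]
tool_rot: [-0.0, -0.015, 1.0, -0.001]
ft_force: [-2.4, 2.7, 0.5]
width: 0.006
[714.5 -44.1 224.6] [-1.8  0.9 -0.8] 8.25
[142.72426471 111.60411096] [  93   65   99   96 5984] ((640.8430786132812, -114.02767181396484), (43.292747497558594, 44.847206115722656), 1.8327414989471436)
[282.03937008 350.63779528] [261 347  42   8 254] ((775.2534790039062, -43.2930908203125), (24.887054443359375, 4.91037130355835), 89.30332946777344)
```

```bash
python3 -m pendant '[[[0,0.02,0],0,0],[[0,0.03,-0.04],0,0],[[0,0.03,-0.09],0,0],[[0,0.03,-0.14],0,0],[[0,-0.01,-0.16],0,0],[[0,-0.05,-0.18],0,0],[[0,-0.066,-0.18],0,0],[[0,-0.066,-0.18],0,0],[[0,-0.066,-0.18],0,0]]'
python3 -c "
from h import *
tab('pics/w7.png');c=ext('wrist')
for r in bot.masks_of('carrier','wrist')[:1]:
    ys,xs=np.nonzero(r['region']);print(cv2.minAreaRect(ray('wrist',np.c_[xs,ys],97,c)[:,:2].astype(np.float32)))
snap('top','pics/t7.png')
b=cv2.imread('pics/w7.png');t=cv2.imread('pics/t7.png');cv2.imwrite('pics/c7.png',np.vstack([cv2.resize(b[90:280,120:420],(600,380)),cv2.resize(t[90:175,220:395],(600,291)[:2])])[:600])"
```

```text
time_s: 9.15
position: [716.4, -107.3, 403.7]
tool_rot: [-0.001, -0.016, 1.0, 0.001]
ft_force: [0.1, 0.4, -0.1]
width: 0.007
[ 716.4 -107.3  403.7] [ 1.   1.  -0.3] 9.2
[276.71097684 118.53977845] [257  99  40  41 993] ((640.7435913085938, -115.24862670898438), (41.21120071411133, 41.653194427490234), 1.8435109853744507)
[  5.97651007 161.01677852] [  0 149  15  25 298] ((693.6253662109375, -429.210205078125), (18.279212951660156, 30.054752349853516), 77.64999389648438)
((691.4066162109375, -112.13883972167969), (139.05853271484375, 99.54900360107422), 1.4675828218460083)
```

View pics/c7.png

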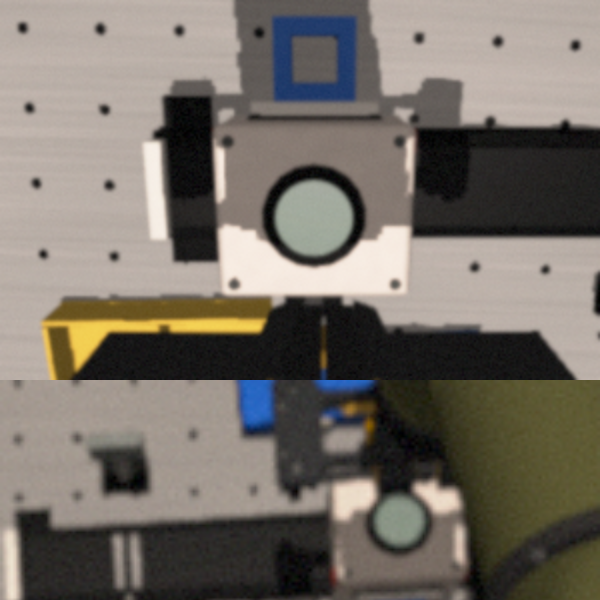

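The carrier now sits over the −y rib pair, with the left end cap visible at crop (152,190). I check its position against the rail's end cap within the same pictures.

```bash
python3 - <<'E'
from h import *
np.set_printoptions(precision=1,suppress=True)
b=cv2.imread("pics/w7.png",0)
T=T_tool();print(T[:3,3]);c=ext("wrist")
p=b[175:195].mean(0);print(p[185:235].astype(int))
p2=b[190:203].mean(0);print(p2[220:332].astype(int))
a=cv2.imread("pics/w2.png",0);print(a[200:215].mean(0)[235:345].astype(int))
E
```

```text
[ 716.5 -106.2  403.7]
[175 175 176 175 175 175 176 189 214 232 238 239 239 239 237 224 181 126
  85  57  32  22  20  19  19  20  18  17  20  18  20  17  20  20  20  22
  21  21  22  22  25  49 107 173 201 206 201 164 132 125]
[ 38  37  38  38  38  37  41  58  95 122 129 130 132 132 131 128 127 126
 127 126 125 125 125 125 125 124 125 125 125 122 111  76  36  13   7  10
  27  67 118 149 161 164 165 165 165 166 165 166 166 165 166 166 166 166
 166 166 165 167 166 165 165 165 166 166 166 165 165 165 166 165 166 165
 165 162 149 119  67  24   8   9  14  35  72 107 119 122 123 122 122 123
 123 123 124 124 125 125 124 124 126 125 126 125 124 120 114  97  66  45
  40  39  39  39]
[ 76  47  42  42  49  88 147 191 204 209 210 210 206 198 186 171 167 166
 166 167 167 167 167 167 167 166 166 164 155 124  77  36  21  15  25  54
  91 122 144 159 169 174 177 178 178 178 178 178 178 178 178 178 178 178
 178 178 179 178 178 178 178 178 178 177 177 177 177 175 173 167 157 141
 117  82  45  23  26  42  76 133 191 213 217 217 216 216 216 216 216 216
 217 219 220 220 223 224 225 225 226 224 217 199 158  97  51  41  39  40
  40  40]
```

```bash
python3 - <<'E'
from h import *
np.set_printoptions(precision=1,suppress=True)
K,d,E=ext("wrist");M=np.array(bot.camera_model("wrist")["mount"])
def cam(x,y,z=404,yaw=181.85):
  T=np.eye(4);T[:3,:3]=R.from_euler("z",yaw,degrees=True).as_matrix()@np.diag([1,-1,-1.]);T[:3,3]=[x,y,z];return K,d,np.linalg.inv(T@M)
f=np.array([-np.sin(np.radians(1.8)),np.cos(np.radians(1.8))])
S=lambda c,px,z:ray("",[px],z,c)[0,:2]@f
c2=cam(699.4,-41.1,404.2);c7=cam(716.5,-106.5,403.7)
for z in (25,30,35):
  e2=S(c2,[151.8,195],z);e7=S(c7,[201.7,185],z)
  st=(S(c2,[220.4,195],27)+S(c2,[231,195],27))/2; st2=(S(c2,[394.6,195],27)+S(c2,[405.1,195],27))/2
  car2=(S(c2,[240.5,207],97)+S(c2,[337.5,207],97))/2;car7=(S(c7,[228,196],97)+S(c7,[326,196],97))/2
  print(z,"end",e2,e7,"stations",st,st2,"car2-end",car2-e2,"car7-end",car7-e7,"car7 s vs w2",car7-e7+e2-st)
print(car2,car7)
E
```

```text
25 end -229.7595514943224 -230.04485303781746 stations -134.22374568440426 85.94598901094162 car2-end 173.43204158861124 car7-end 95.54236689445827 car7 s vs w2 0.006561084540123829
30 end -227.45700095720397 -228.6519542515661 stations -134.22374568440426 85.94598901094162 car2-end 171.12949105149278 car7-end 94.14946810820692 car7 s vs w2 0.9162128354072081
35 end -225.1544504200856 -227.2590554653148 stations -134.22374568440426 85.94598901094162 car2-end 168.82694051437443 car7-end 92.7565693219556 car7 s vs w2 1.825864586274264
-56.32750990571118 -134.5024861433592
```

The carrier is in the station to within about 1 mm, with the hole at about (640.5, −114.7). Next I fetch the hook.

```bash
python3 -m pendant '[[[0.255,0.455,0.06],0.325,1],[[0.255,0.455,0.06],0.325,1],[[0.255,0.455,0.06],0.325,1],[[0.255,0.455,0.06],0.325,1],[[0.255,0.455,0.06],0.325,1],[[0.255,0.455,0.06],0.325,1],[[0.255,0.455,0.06],0.325,1],[[0.255,0.455,0.06],0.325,1],[[0.255,0.455,0.06],0.325,1],[[0.255,0.455,0.06],0.325,1],[[0.255,0.455,0.06],0.325,1],[[0.255,0.455,0.06],0.325,1]]'
python3 -m pendant '[[[0,0,0],0,1],[[0,0,0],0,1],[[0,0,0],0,1]]'
python3 - <<'E'
from h import *
T=T_tool();print(T[:3,3],np.degrees(np.arctan2(T[1,0],T[0,0])));b,c=snap("wrist","pics/w8.png")
hsv=cv2.cvtColor(b,cv2.COLOR_RGB2HSV)
m=((hsv[...,0]<16)&(hsv[...,1]>170)&(hsv[...,2]>90)).astype(np.uint8)
m=cv2.morphologyEx(m,cv2.MORPH_CLOSE,np.ones((9,9)))
k,l,st,ce=cv2.connectedComponentsWithStats(m)
for i in range(1,k):
  if st[i,4]>300:
    ys,xs=np.nonzero(l==i);P=ray("wrist",np.c_[xs,ys],72,c)[:,:2].astype(np.float32);print(ce[i],st[i],cv2.minAreaRect(P))
E
```

```text
time_s: 10.5
position: [442.9, 343.4, 344.3]
tool_rot: [-0.002, 0.141, 0.99, 0.001]
ft_force: [-0.2, 0.4, 0.3]
width: 0.999
time_s: 10.8
position: [448.3, 336.3, 344.8]
tool_rot: [0.0, 0.148, 0.989, -0.0]
ft_force: [-0.2, 0.1, -0.1]
width: 1.001
[448.34950389 336.30360504 344.76731381] 163.0244270167771
[208.55748553   4.6120761 ] [ 155    0  142   15 1209] ((282.9051513671875, 339.71533203125), (109.9530258178711, 10.371442794799805), 72.00850677490234)
[286.03573065 195.92945488] [ 275  144   22  107 2183] ((444.67724609375, 340.3215637207031), (18.32563591003418, 97.77684020996094), 73.42717742919922)
```

View pics/w8.png

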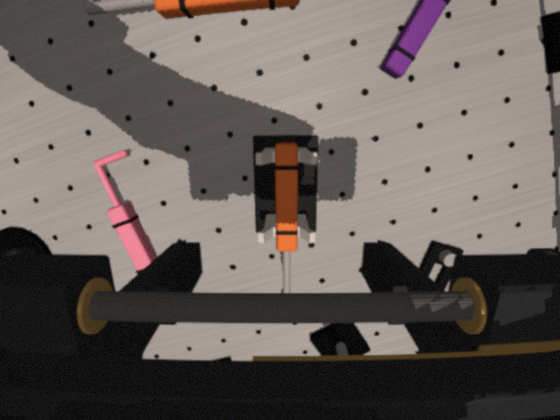

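The hook is seated straight in its rest, with the handle centred at pixel (286,196). Descending to grip it.

```bash
python3 -m pendant '[[[0.0045,0.003,0.02],-0.007,1],[[0.0045,0.003,0.06],-0.007,1],[[0.0045,0.003,0.10],-0.007,1],[[0.0045,0.003,0.137],-0.007,1],[[0.0045,0.003,0.137],-0.007,1],[[0.0045,0.003,0.137],-0.007,1]]' 45
python3 -m pendant '[[[0,0,0],0,0],[[0,0,0],0,0],[[0,0,0],0,0],[[0,0,0],0,0],[[0,0,0],0,0],[[0,0,0],0,0],[[0,0,0],0,0],[[0,0,0],0,0]]' 45
python3 -c "
from h import *
T=T_tool();print(T,bot.observe()['width'])"
```

```text
time_s: 11.45
position: [444.4, 341.4, 208.0]
tool_rot: [-0.0, 0.143, 0.99, -0.0]
ft_force: [-0.3, 0.6, 1.0]
width: 0.999
time_s: 12.25
position: [444.0, 341.8, 207.7]
tool_rot: [-0.0, 0.143, 0.99, -0.0]
ft_force: [-0.2, 0.1, -0.4]
width: 0.298
[[-9.59178529e-01  2.82801234e-01 -1.04495543e-04  4.43991415e+02]
 [ 2.82801236e-01  9.59178534e-01 -8.50497836e-06  3.41823220e+02]
 [ 9.78246631e-05 -3.77092613e-05 -9.99999995e-01  2.07660670e+02]
 [ 0.00000000e+00  0.00000000e+00  0.00000000e+00  1.00000000e+00]] 0.29777074574554113
```

```bash
python3 -m pendant '[[[0,0,0],0,0],[[0,0,0],0,0],[[0,0,0],0,0],[[0,0,0],0,0],[[0,0,0],0,0]]' 45
python3 -m pendant '[[[0,0,-0.01],0,0],[[0,0,-0.03],0,0],[[0,0,-0.06],0,0],[[0,0,-0.09],0,0],[[0,0,-0.09],0,0]]'
python3 - <<'E'
from h import *
T=T_tool();print(T[:3,3],np.degrees(np.arctan2(T[1,0],T[0,0])));b,c=snap("wrist","pics/w9.png");snap("scene","pics/s9.png")
for n in ["hook_tip","hook_grip"]: print([(np.round(x["centre"]).tolist(),round(x["score"],2)) for x in bot.look_for(n,"scene")])
a=cv2.imread("pics/s9.png");cv2.imwrite("pics/s9c.png",np.hstack([cv2.resize(a[200:380,270:470],(500,450)),cv2.resize(b[60:300,160:400,::-1],(300,300)).repeat(1,0) if 0 else cv2.copyMakeBorder(cv2.resize(b[60:300,160:400,::-1],(300,300)),0,150,0,0,0)]))
E
```

```text
time_s: 12.75
position: [444.0, 341.8, 207.7]
tool_rot: [-0.0, 0.143, 0.99, 0.0]
ft_force: [0.9, 0.0, -1.0]
width: 0.219
time_s: 13.25
position: [445.0, 342.6, 301.7]
tool_rot: [0.002, 0.143, 0.99, 0.003]
ft_force: [0.3, 0.9, -1.7]
width: 0.219
[445.00976148 342.57011406 301.74521302] 163.54169539310328
[([253.0, 358.0, 26.0], 0.82), ([329.0, 524.0, 17.0], 0.73), ([489.0, 330.0, 158.0], 0.64)]
[([330.0, 523.0, 16.0], 0.84), ([258.0, 354.0, 27.0], 0.79), ([489.0, 334.0, 155.0], 0.73)]
```

View pics/s9c.png

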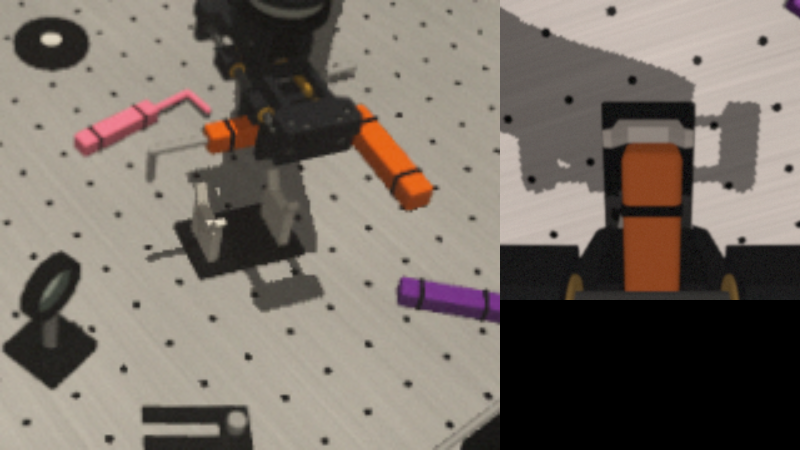

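The hook is held level with its tip down and clear of the rest. Now to a point above the hole.

```bash
python3 -m pendant '[[[-0.221,-0.414,0],-0.32,0],[[-0.221,-0.414,0],-0.32,0],[[-0.221,-0.414,0],-0.32,0],[[-0.221,-0.414,0],-0.32,0],[[-0.221,-0.414,0],-0.32,0],[[-0.221,-0.414,0],-0.32,0],[[-0.221,-0.414,0],-0.32,0],[[-0.221,-0.414,0],-0.32,0],[[-0.221,-0.414,0],-0.32,0],[[-0.221,-0.414,0],-0.32,0],[[-0.221,-0.414,0],-0.32,0],[[-0.221,-0.414,0],-0.32,0]]'
python3 -m pendant '[[[0,0,0],0,0],[[0,0,0],0,0],[[0,0,0],0,0]]'
python3 - <<'E'
from h import *
T=T_tool();yw=np.degrees(np.arctan2(T[1,0],T[0,0]));print(T[:3,3],yw)
a,_=snap("scene","pics/s10.png");t,_=snap("top","pics/t10.png")
for n in ["hook_tip","tray_hole"]:
  for c in ["scene","top"]: print(n,c,[(np.round(x["centre"]).tolist(),round(x["score"],2)) for x in bot.look_for(n,c)])
o=T[:3,3]-T[:3,0]*101
tip=[o[0],o[1],T[2,3]-147-34]
print("tip",tip)
for n,im in (("scene",a),("top",t)):
  p=proj(n,[tip,[640.5,-114.7,61]]);print(n,p)
cv2.imwrite("pics/s10c.png",np.hstack([cv2.resize(a[180:280,170:270,::-1],(400,400)),cv2.resize(t[110:190,300:380,::-1],(400,400))]))
E
```

```text
time_s: 14.65
position: [538.4, -117.1, 296.7]
tool_rot: [-0.001, -0.017, 1.0, 0.001]
ft_force: [0.3, 0.8, -1.0]
width: 0.216
time_s: 14.95
position: [538.9, -116.3, 297.7]
tool_rot: [-0.0, -0.018, 1.0, 0.0]
ft_force: [-0.4, 0.0, -1.7]
width: 0.22
[ 538.88544256 -116.31116101  297.72835646] -177.94920761756418
hook_tip scene [([584.0, -114.0, 151.0], 0.81), ([454.0, 162.0, 18.0], 0.67), ([249.0, 343.0, 26.0], 0.65)]
hook_tip top [([444.0, 156.0, 18.0], 0.61), ([247.0, 320.0, 26.0], 0.6), ([317.0, 517.0, 21.0], 0.58), ([713.0, -35.0, 23.0], 0.58), ([790.0, -107.0, 75.0], 0.41)]
tray_hole scene []
tray_hole top [([665.0, 345.0, 16.0], 0.57), ([661.0, -106.0, 66.0], 0.55), ([790.0, -108.0, 74.0], 0.33), ([706.0, -106.0, 96.0], 0.23)]
tip [np.float64(639.820748579577), np.float64(-112.69683197308326), np.float64(116.72835646379224)]
scene [[209.27551621 190.15153138]
 [210.8608459  205.70206826]]
top [[337.62015067 158.42359851]
 [336.30630244 162.10630244]]
```

View pics/s10c.png

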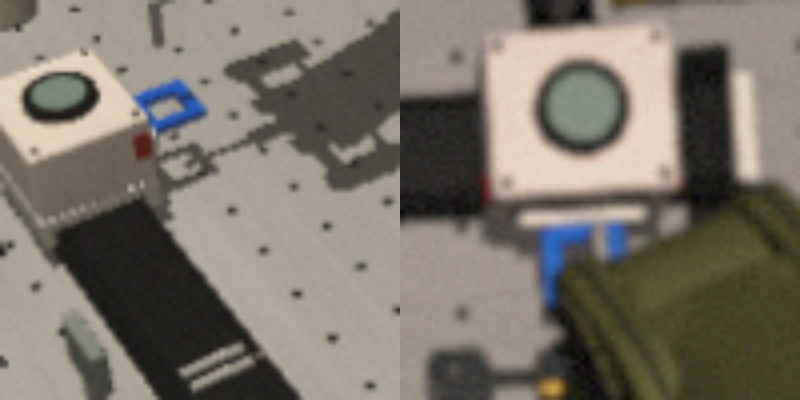

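The scene crop shows the tip above the blue tab, at about (209,191) as predicted, with the hole near (212,206). I compute that discrepancy and use the blue mask to measure the tab properly.

```bash
python3 - <<'E'
from h import *
np.set_printoptions(precision=1,suppress=True)
a=cv2.imread("pics/s10.png");hsv=cv2.cvtColor(a,cv2.COLOR_BGR2HSV)[180:230,195:235]
m=((abs(hsv[...,0].astype(int)-110)<14)&(hsv[...,1]>130)).astype(np.uint8)
k,l,st,ce=cv2.connectedComponentsWithStats(m);i=1+np.argmax(st[1:,4]);ys,xs=np.nonzero(l==i)
P=ray("scene",np.c_[xs+195,ys+180],59,ext("scene"))[:,:2].astype(np.float32);print("scene tab",st[i],cv2.minAreaRect(P),P.min(0),P.max(0))
print("hole px",ray("scene",[[212.5,206.3],[211.5,206]],60))
print(ray("top",[[335.7,160],[337.4,160]],61))
print(proj("top",[[640,-112.7,151],[640,-112.7,117],[640.5,-114.7,61]]))
E
```

```text
scene tab [ 9 20 17 13 96] ((638.2235107421875, -115.71175384521484), (39.09846878051758, 46.21818542480469), 2.8515350818634033) [ 618.3 -139.1] [657.3 -91.8]
hole px [[ 637.2 -110.9   60. ]
 [ 639.1 -113.7   60. ]]
[[ 646.4 -113.2   61. ]
 [ 646.2 -117.9   61. ]]
[[339.  155.7]
 [337.6 158.3]
 [336.3 162.1]]
```

```bash
python3 -m pendant '[[[0,-0.002,0.01],0,0],[[0,-0.002,0.03],0,0],[[0,-0.002,0.045],0,0],[[0,-0.002,0.05],0,0],[[0,-0.002,0.054],0,0],[[0,-0.002,0.058],0,0],[[0,-0.002,0.058],0,0]]'
python3 -m pendant '[[[0,0,0.004],0,0],[[0,0,0.008],0,0],[[0,0,0.012],0,0],[[0,0,0.012],0,0]]'
python3 - <<'E'
from h import *
print(T_tool()[:3,3])
a,_=snap("scene","pics/s11.png");cv2.imwrite("pics/s11c.png",cv2.resize(a[170:250,180:260,::-1],(560,560),interpolation=cv2.INTER_CUBIC))
E
```

```text
time_s: 15.95
position: [539.0, -119.8, 239.6]
tool_rot: [0.0, -0.017, 1.0, 0.0]
ft_force: [-0.4, -0.2, -0.9]
width: 0.22
time_s: 16.35
position: [538.8, -119.8, 227.2]
tool_rot: [-0.0, -0.017, 1.0, 0.0]
ft_force: [-0.4, -0.4, -0.1]
width: 0.218
[ 538.76380001 -119.78110795  227.17509421]
```

View pics/s11c.png

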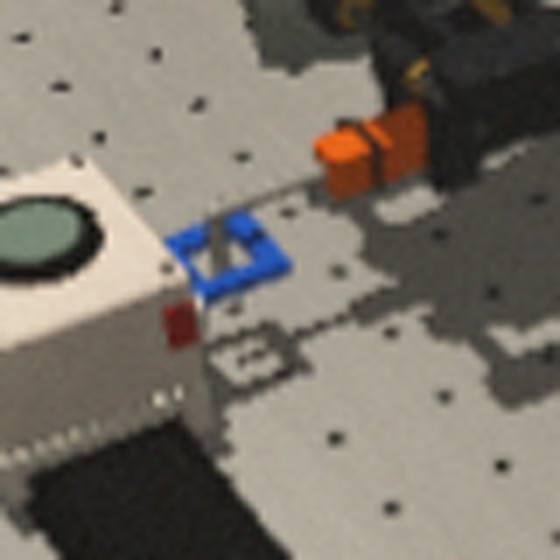

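The tip is inside the hole, as its shadow confirms, and there is no contact force. Pulling along tool +x.

```bash
python3 -m pendant '[[[0.005,0,0],0,0],[[0.01,0,0],0,0],[[0.015,0,0],0,0],[[0.021,0,0],0,0],[[0.027,0,0],0,0],[[0.033,0,0],0,0],[[0.039,0,0],0,0],[[0.045,0,0],0,0],[[0.050,0,0],0,0],[[0.055,0,0],0,0],[[0.055,0,0],0,0]]'
python3 -m pendant '[[[0.003,0,0],0,0],[[0.006,0,0],0,0],[[0.006,0,0],0,0],[[0.006,0,0],0,0]]'
```

```text
time_s: 17.5
position: [482.9, -121.7, 227.6]
tool_rot: [-0.001, -0.017, 1.0, -0.0]
ft_force: [0.1, 0.8, -0.7]
width: 0.218
time_s: 17.9
position: [477.6, -121.9, 227.6]
tool_rot: [-0.001, -0.017, 1.0, -0.0]
ft_force: [-0.1, -0.1, -1.2]
width: 0.217
```

```bash
python3 - <<'E'
from h import *
T=T_tool();print(T[:3,3])
a,_=snap("scene","pics/s12.png");b,c=snap("wrist","pics/w12.png")
cv2.imwrite("pics/s12c.png",cv2.resize(a[160:260,170:290,::-1],(600,500),interpolation=cv2.INTER_CUBIC))
hsv=cv2.cvtColor(a,cv2.COLOR_RGB2HSV)[185:235,195:245]
m=((abs(hsv[...,0].astype(int)-110)<14)&(hsv[...,1]>130)).astype(np.uint8)
ys,xs=np.nonzero(m);P=ray("scene",np.c_[xs+195,ys+185],59)[:,:2].astype(np.float32);print(cv2.minAreaRect(P))
E
```

```text
[ 477.63577365 -121.87916884  227.6181331 ]
((584.5838623046875, -116.97560119628906), (36.22429275512695, 46.58671951293945), 2.64436411857605)
```

View pics/s12c.png

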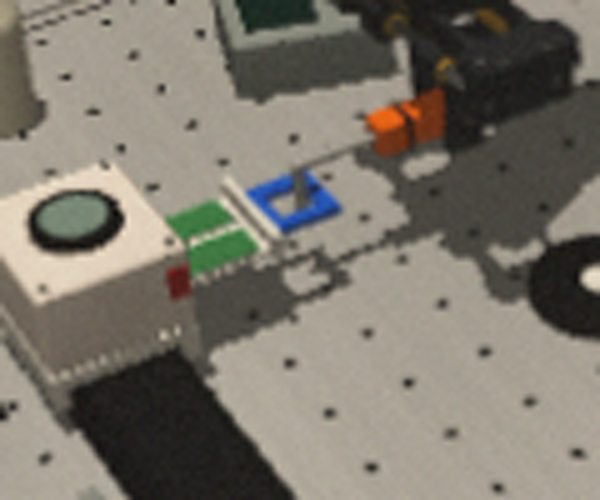

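The tray is coming out with the hook (green slide visible, tab moved about 53.6 mm). I pull on until the hard stop shows in the force.

```bash
python3 -m pendant '[[[0.002,0,0],0,0],[[0.003,0,0],0,0],[[0.003,0,0],0,0]]'
python3 -m pendant '[[[0.002,0,0],0,0],[[0.003,0,0],0,0],[[0.003,0,0],0,0]]'
```

```text
time_s: 18.3
position: [476.5, -121.8, 228.0]
tool_rot: [0.002, -0.017, 1.0, 0.0]
ft_force: [5.7, -0.2, -3.4]
width: 0.217
time_s: 18.6
position: [475.6, -121.8, 228.3]
tool_rot: [0.005, -0.017, 1.0, 0.001]
ft_force: [9.5, -0.5, -6.0]
width: 0.224
```

Hard stop confirmed: 9.5 N with almost no motion. I relax, lift clear and check the pose.

```bash
python3 -m pendant '[[[-0.005,0,0],0,0],[[-0.011,0,0],0,0],[[-0.011,0,0],0,0],[[-0.011,0,-0.01],0,0],[[-0.011,0,-0.03],0,0],[[-0.011,0,-0.05],0,0],[[-0.011,0,-0.07],0,0],[[-0.011,0,-0.09],0,0],[[-0.011,0,-0.09],0,0],[[-0.011,0,-0.09],0,0]]'
python3 - <<'E'
from h import *
T=T_tool();print(T[:3,3],np.degrees(np.arctan2(T[1,0],T[0,0])))
a,_=snap("scene","pics/s13.png");b,c=snap("wrist","pics/w13.png")
hsv=cv2.cvtColor(a,cv2.COLOR_RGB2HSV)[185:235,195:245]
m=((abs(hsv[...,0].astype(int)-110)<14)&(hsv[...,1]>130)).astype(np.uint8)
ys,xs=np.nonzero(m);P=ray("scene",np.c_[xs+195,ys+185],59)[:,:2].astype(np.float32);print(cv2.minAreaRect(P))
# handle rear end in wrist: compare w9 (just grasped) and now
for f in ("pics/w9.png","pics/w13.png"):
  h=cv2.cvtColor(cv2.imread(f),cv2.COLOR_BGR2HSV)[100:300,240:340];m=((h[...,0]<16)&(h[...,1]>150)&(h[...,2]>60)).astype(np.uint8)
  k,l,st,ce=cv2.connectedComponentsWithStats(m);print(f,[st[i].tolist() for i in range(1,k) if st[i,4]>100])
o=T[:3,3]-T[:3,0]*101;print(proj("scene",[[o[0],o[1],T[2,3]-185],[o[0],o[1],T[2,3]-147]]))
cv2.imwrite("pics/s13c.png",cv2.resize(a[130:250,170:310,::-1],(700,600),interpolation=cv2.INTER_CUBIC))
E
```

```text
time_s: 19.6
position: [482.4, -121.9, 317.8]
tool_rot: [-0.0, -0.016, 1.0, -0.0]
ft_force: [-0.5, -0.3, -1.3]
width: 0.221
[ 482.44500419 -121.86944411  317.82090558] -178.11115243505083
((584.5838623046875, -116.97560119628906), (36.22429275512695, 46.58671951293945), 2.64436411857605)
pics/w9.png [[17, 75, 49, 50, 2353], [18, 133, 47, 60, 2730]]
pics/w13.png [[17, 75, 48, 50, 2242], [18, 133, 47, 60, 2704]]
[[226.12847019 178.25922332]
 [225.00561224 166.87123977]]
```

View pics/s13c.png

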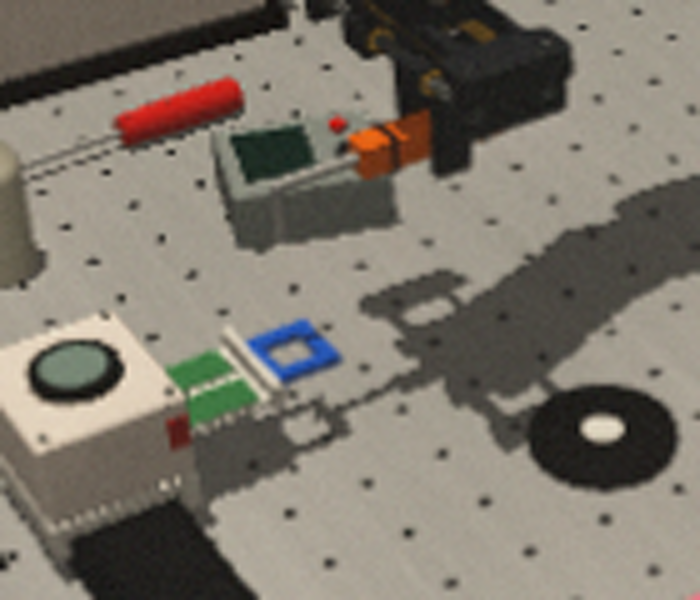

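The tray is fully out, the hook is clear and its grip hasn't changed. Returning to above the rest.

```bash
python3 -m pendant '[[[0.023,0.465,0],0.32,0],[[0.023,0.465,0],0.32,0],[[0.023,0.465,0],0.32,0],[[0.023,0.465,0],0.32,0],[[0.023,0.465,0],0.32,0],[[0.023,0.465,0],0.32,0],[[0.023,0.465,0],0.32,0],[[0.023,0.465,0],0.32,0],[[0.023,0.465,0],0.32,0],[[0.023,0.465,0],0.32,0],[[0.023,0.465,0],0.32,0],[[0.023,0.465,0],0.32,0]]'
python3 -m pendant '[[[0,0,0],0,0],[[0,0,0],0,0],[[0,0,0],0,0]]'
python3 - <<'E'
from h import *
P=[];Y=[]
for i in range(3):
  T=T_tool();P.append(T[:3,3]);Y.append(np.degrees(np.arctan2(T[1,0],T[0,0])));bot.camera("wrist")
p=np.mean(P,0);print(p,Y);d=np.array([444.0,341.8,207.7])-p;print("tool shift mm",T[:3,:3].T@d,"turn",-np.radians(163.55-np.mean(Y)))
E
```

```text
time_s: 20.9
position: [444.5, 340.7, 316.6]
tool_rot: [-0.0, 0.143, 0.99, -0.002]
ft_force: [-0.4, -0.7, -0.3]
width: 0.221
time_s: 21.2
position: [445.1, 340.9, 317.7]
tool_rot: [0.0, 0.144, 0.99, -0.0]
ft_force: [0.3, 1.1, -0.4]
width: 0.219
[444.97405326 341.25695693 317.77744003] [np.float64(163.44781967201774), np.float64(163.47320101512182), np.float64(163.50211719642044)]
tool shift mm [  1.10171008   0.26162628 110.07726498] turn -0.0013198302933072677
```

```bash
python3 -m pendant '[[[0.001,0,0.03],-0.001,0],[[0.001,0,0.06],-0.001,0],[[0.001,0,0.08],-0.001,0],[[0.001,0,0.092],-0.001,0],[[0.001,0,0.1],-0.001,0],[[0.001,0,0.105],-0.001,0],[[0.001,0,0.108],-0.001,0],[[0.001,0,0.1095],-0.001,0],[[0.001,0,0.1095],-0.001,0],[[0.001,0,0.1095],-0.001,0]]'
```

```text
time_s: 22.35
position: [443.7, 342.7, 208.7]
tool_rot: [0.0, 0.142, 0.99, 0.0]
ft_force: [0.7, -0.6, -1.5]
width: 0.222
```

```bash
python3 -m pendant '[[[0,0,0.0005],0,0],[[0,0,0.001],0,0],[[0,0,0.001],0,0]]'
python3 -m pendant '[[[0,0,0],0,0.3],[[0,0,0],0,0.35],[[0,0,0],0,0.5],[[0,0,0],0,0.7],[[0,0,0],0,0.8],[[0,0,0],0,0.8],[[0,0,0],0,0.8],[[0,0,0],0,0.8],[[0,0,0],0,0.8]]'
```

```text
time_s: 22.65
position: [443.7, 342.7, 207.6]
tool_rot: [0.0, 0.142, 0.99, 0.0]
ft_force: [0.1, -0.6, 3.0]
width: 0.219
time_s: 23.55
position: [443.6, 342.6, 207.2]
tool_rot: [0.0, 0.142, 0.99, 0.0]
ft_force: [0.3, -0.9, 0.2]
width: 0.801
```

```bash
python3 -m pendant '[[[0,0,-0.01],0,0.8],[[0,0,-0.03],0,0.8],[[0,0,-0.06],0,0.8],[[0,0,-0.1],0,0.8],[[0,0,-0.14],0,0.8],[[0.0,0,-0.18],0,0.8],[[0.0,0,-0.2],0,0.8],[[0.0,0,-0.2],0,0.8],[[0,0,-0.2],0,0.8]]'
python3 - <<'E'
from h import *
np.set_printoptions(precision=1,suppress=True)
b,c=snap("wrist","pics/w14.png");a,_=snap("scene","pics/s14.png");t,_=snap("top","pics/t14.png")
hsv=cv2.cvtColor(b,cv2.COLOR_RGB2HSV)
m=((hsv[...,0]<16)&(hsv[...,1]>170)&(hsv[...,2]>90)).astype(np.uint8);m=cv2.morphologyEx(m,cv2.MORPH_CLOSE,np.ones((9,9)))
k,l,st,ce=cv2.connectedComponentsWithStats(m)
for i in range(1,k):
  if st[i,4]>300:
    ys,xs=np.nonzero(l==i);P=ray("wrist",np.c_[xs,ys],72,c)[:,:2].astype(np.float32);print(ce[i],cv2.minAreaRect(P))
hsv=cv2.cvtColor(a,cv2.COLOR_RGB2HSV)[185:235,195:245]
m=((abs(hsv[...,0].astype(int)-110)<14)&(hsv[...,1]>130)).astype(np.uint8)
ys,xs=np.nonzero(m);P=ray("scene",np.c_[xs+195,ys+185],59)[:,:2].astype(np.float32);print(cv2.minAreaRect(P))
for n in ["lens_mount","iris_disc","cleaner","driver","fork_clamp"]:
  print(n,[np.round(x["centre"]).tolist() for x in bot.look_for(n,"top")[:1]])
d=cv2.absdiff(a,cv2.imread("pics/scene.png")[...,::-1])
cv2.imwrite("pics/f14.png",np.hstack([cv2.resize(a[170:400,150:400,::-1],(500,460)),cv2.resize(t[80:330,140:380,::-1],(300,312)) if 0 else cv2.copyMakeBorder(cv2.resize(t[90:330,150:380,::-1],(300,313)),0,147,0,0,0)]))
E
```

```text
time_s: 24.45
position: [443.4, 342.3, 407.6]
tool_rot: [0.0, 0.142, 0.99, 0.0]
ft_force: [-0.1, 0.1, 0.2]
width: 0.798
[234.7  18.5] ((265.4148254394531, 344.5590515136719), (115.97601318359375, 31.688901901245117), 77.28282165527344)
[281.5 188.3] ((444.333984375, 341.0386047363281), (19.037363052368164, 97.27410125732422), 73.62022399902344)
((584.5838623046875, -116.97560119628906), (36.22429275512695, 46.58671951293945), 2.64436411857605)
lens_mount [[662.0, 347.0, 12.0]]
iris_disc [[443.0, -10.0, 11.0]]
cleaner [[673.0, -363.0, 93.0]]
driver [[516.0, -475.0, 26.0]]
fork_clamp [[605.0, 489.0, 10.0]]
```

```bash
python3 - <<'E'
from h import *
np.set_printoptions(precision=1,suppress=True)
t=cv2.imread("pics/t14.png");t0=cv2.imread("pics/top.png");a=cv2.imread("pics/s14.png");a0=cv2.imread("pics/scene.png")
for n,x,y in(("top",t,t0),("scene",a,a0)):
  d=(cv2.GaussianBlur(cv2.absdiff(x,y),(5,5),0).max(2)>40).astype(np.uint8);k,l,st,ce=cv2.connectedComponentsWithStats(d);print(n,[st[i].tolist() for i in range(1,k) if st[i,4]>15])
f=np.array([-np.sin(np.radians(1.8)),np.cos(np.radians(1.8))]);c=ext("top")
for im,nm in((t0,"0"),(t,"1")):
  g=im.astype(int).min(2);m=(g[110:160,270:375]>130).astype(np.uint8);k,l,st,ce=cv2.connectedComponentsWithStats(m);i=1+np.argmax(st[1:,4]);x0,y0,w,h,_=st[i];
  cx,cy=270+x0+(w-1)/2,110+y0+(h-1)/2;print(nm,st[i],ray("top",[[cx,cy]],97,c)[0,:2]@f)
g=t[138:144].mean((0,2));p=g[250:264];print(p.astype(int));w=p-p.min();u=250+(w*np.arange(14)).sum()/w.sum();print(u,ray("top",[[u,141]],27,c)[0,:2]@f)
E
```

```text
top [[321, 114, 36, 43, 1041], [288, 118, 33, 60, 1369], [326, 152, 24, 42, 453], [339, 154, 6, 13, 62], [326, 157, 7, 11, 54], [54, 200, 239, 173, 13687], [29, 220, 42, 55, 1023], [0, 305, 110, 115, 4982], [81, 311, 7, 10, 44], [111, 330, 166, 90, 10853], [326, 396, 6, 9, 34], [56, 408, 10, 12, 71]]
scene [[382, 0, 67, 74, 3405], [535, 0, 25, 35, 599], [547, 25, 13, 59, 325], [348, 107, 177, 231, 9687], [411, 175, 17, 17, 95], [502, 181, 58, 65, 1913], [547, 182, 13, 9, 39], [165, 193, 75, 70, 2525], [219, 194, 19, 13, 153]]
0 [ 19   6  38  34 811] -59.59818654084685
1 [ 47   3  38  36 915] -134.239877097321
[ 32  34  56 103 133 119  73  69 118 135 111  64  40  33]
256.6529903217801 83.07265609964624
```

```bash
python3 - <<'E'
from h import *
t=cv2.imread("pics/t14.png");t0=cv2.imread("pics/top.png")
f=np.array([-np.sin(np.radians(1.8)),np.cos(np.radians(1.8))]);c=ext("top")
S=lambda x,y,z:ray("top",[[x,y]],z,c)[0,:2]@f
def edge(im,x0,x1,ya,yb,z):
  # 50% crossings of the white top's left/right edges
  p=im[ya:yb,x0:x1].astype(float).mean((0,2));h=110;i=np.nonzero(p>h)[0];a,b=i[0],i[-1]
  l=x0+a-(p[a]-h)/(p[a]-p[a-1]);r=x0+b+(p[b]-h)/(p[b]-p[b+1]);return l,r,(S(l,(ya+yb)/2,z)+S(r,(ya+yb)/2,z))/2,S(l,(ya+yb)/2,z)-S(r,(ya+yb)/2,z)
print("car0",edge(t0,285,333,145,149,97));print("car1",edge(t,310,360,142,146,97))
def rib(im,x0,x1,ya,yb):
  p=im[ya:yb,x0:x1].astype(float).mean((0,2));w=np.clip(p-60,0,None);u=x0+(w*np.arange(x1-x0)).sum()/w.sum();return u,S(u,(ya+yb)/2,27)
print("grey",rib(t0,250,264,138,144),"yellow",rib(t0,328,341,134,140))
for n in(0,):
  h=cv2.cvtColor(t,cv2.COLOR_BGR2HSV);m=(abs(h[...,0].astype(int)-24)<6)&(h[...,1]>150);print([bot.look_for("flag_yellow","top")[:1]])
E
```

```text
car0 (np.float64(289.312925170068), np.float64(326.72115384615387), np.float64(-58.52450102279025), np.float64(99.29048507482537))
car1 (np.float64(317.3697996918336), np.float64(355.5818759936407), np.float64(-134.35456609776253), np.float64(100.8740030039212))
grey (np.float64(256.5878477306003), np.float64(83.25830087944671)) yellow (np.float64(334.3602162162162), np.float64(-137.64779937455657))
[[{'centre': [790.0, -109.1, 76.7], 'score': 0.76}]]
```

The top camera puts the carrier up to 3 mm short, while the wrist camera puts it dead on. The force probe can decide: I press lightly on the face again, staying well below the 8 N needed to pass a rib.

```bash
python3 -m pendant '[[[-0.359,-0.262,0],-0.318,0],[[-0.359,-0.262,0],-0.318,0],[[-0.359,-0.262,0],-0.318,0],[[-0.359,-0.262,0],-0.318,0],[[-0.359,-0.262,0],-0.318,0],[[-0.359,-0.262,0],-0.318,0],[[-0.359,-0.262,0],-0.318,0],[[-0.359,-0.262,0],-0.318,0],[[-0.359,-0.262,0],-0.318,0],[[-0.359,-0.262,0],-0.318,0],[[-0.359,-0.262,0],-0.318,0],[[-0.359,-0.262,0],-0.318,0]]'
python3 -m pendant '[[[0,0,0],0,0],[[0,0,0.04],0,0],[[0,0,0.09],0,0],[[0,0,0.14],0,0],[[0,0,0.183],0,0],[[0,0,0.183],0,0],[[0,0,0.183],0,0]]'
```

```text
time_s: 26.1
position: [713.6, -8.3, 407.0]
tool_rot: [-0.001, -0.017, 1.0, 0.001]
ft_force: [-0.4, 0.7, 0.3]
width: 0.007
time_s: 26.8
position: [714.3, -8.9, 225.0]
tool_rot: [-0.0, -0.017, 1.0, 0.0]
ft_force: [0.5, -0.3, 0.8]
width: 0.008
```

Contact is expected near y≈−44, so the first move goes to about −42.5, then 1 mm steps.

```bash
python3 -m pendant '[[[0,-0.01,0],0,0],[[0,-0.02,0],0,0],[[0,-0.028,0],0,0],[[0,-0.032,0],0,0],[[0,-0.034,0],0,0],[[0,-0.034,0],0,0]]'
python3 -m pendant '[[[0,-0.001,0],0,0],[[0,-0.001,0],0,0],[[0,-0.001,0],0,0]]'
python3 -m pendant '[[[0,-0.001,0],0,0],[[0,-0.001,0],0,0],[[0,-0.001,0],0,0]]'
python3 -m pendant '[[[0,-0.001,0],0,0],[[0,-0.001,0],0,0],[[0,-0.001,0],0,0]]'
```

```text
time_s: 27.4
position: [715.3, -44.3, 224.4]
tool_rot: [0.0, -0.016, 1.0, 0.0]
ft_force: [0.4, -1.0, -0.4]
width: 0.005
time_s: 27.7
position: [715.3, -44.6, 224.1]
tool_rot: [-0.0, -0.016, 1.0, 0.0]
ft_force: [-0.5, -0.3, -0.6]
width: 0.002
time_s: 28.0
position: [715.3, -45.6, 224.1]
tool_rot: [-0.0, -0.016, 1.0, 0.0]
ft_force: [-0.1, 1.1, -1.0]
width: 0.009
time_s: 28.3
position: [715.3, -46.6, 224.1]
tool_rot: [-0.0, -0.016, 1.0, 0.0]
ft_force: [0.1, 2.8, -0.6]
width: 0.004
```

```bash
python3 -m pendant '[[[0,-0.001,0],0,0],[[0,-0.001,0],0,0],[[0,-0.001,0],0,0]]'
python3 -c "
from h import *
tab('pics/w15.png')"
```

```text
time_s: 28.6
position: [715.4, -47.8, 224.1]
tool_rot: [-0.0, -0.016, 1.0, 0.0]
ft_force: [0.0, 3.5, -0.6]
width: 0.003
[715.4 -47.8 224.1] [-0.2  2.5 -1.6] 28.65
[132.6671943  20.0514444] [  84    0  100   37 2527] ((599.8433837890625, -118.93901824951172), (45.50722122192383, 15.31485366821289), 89.08007049560547)
[282.3755102  350.42040816] [261 347  42   8 245] ((775.675048828125, -46.65580749511719), (5.277352809906006, 24.8275089263916), 1.627373218536377)
```

The carrier gave way a few millimetres at about 3 N, so I go back to the same vantage point as before and measure the displacement against the pictures taken there.

```bash
python3 -m pendant '[[[0,0.02,0],0,0],[[0,0.03,-0.04],0,0],[[0,0.03,-0.09],0,0],[[0,0.03,-0.14],0,0],[[0,-0.01,-0.16],0,0],[[0,-0.05,-0.18],0,0],[[0,-0.062,-0.18],0,0],[[0,-0.062,-0.18],0,0],[[0,-0.062,-0.18],0,0]]'
python3 - <<'E'
from h import *
T=T_tool();print(T[:3,3])
b,c=snap("wrist","pics/w16.png");t,_=snap("top","pics/t16.png")
o=cv2.imread("pics/w7.png",0);g=cv2.cvtColor(b,cv2.COLOR_RGB2GRAY)
for n,im in(("w7",o),("w16",g)):
  p=im[175:195].mean(0);q=im[190:203].mean(0)
  print(n,"endcap",p[185:240].astype(int),"\n box",q[215:240].astype(int),q[315:335].astype(int))
t7=cv2.imread("pics/t7.png");t14=cv2.imread("pics/t14.png")
for n,im in(("t7",t7),("t14",t14),("t16",t[...,::-1])):
  p=im[142:146,308:330].mean((0,2));print(n,p.astype(int), im[142:146,348:362].mean((0,2)).astype(int))
E
```

```text
time_s: 29.55
position: [717.1, -107.9, 403.2]
tool_rot: [-0.001, -0.017, 1.0, 0.001]
ft_force: [-0.7, 0.8, -1.0]
width: 0.001
[ 717.12870092 -107.90430081  403.1652922 ]
w7 endcap [175 175 176 175 175 175 176 189 214 232 238 239 239 239 237 224 181 126
  85  57  32  22  20  19  19  20  18  17  20  18  20  17  20  20  20  22
  21  21  22  22  25  49 107 173 201 206 201 164 132 125 126 125 125 126
 126] 
 box [ 37  37  37  37  37  38  37  38  38  38  37  41  58  95 122 129 130 132
 132 131 128 127 126 127 126] [125 124 124 126 125 126 125 124 120 114  97  66  45  40  39  39  39  40
  39  40]
w16 endcap [173 172 173 172 172 173 172 180 202 226 235 237 237 237 237 231 190 133
  93  65  38  20  17  22  20  18  18  19  17  17  17  17  18  21  20  19
  20  22  29  68 131 183 204 213 218 216 206 185 143 125 123 124 124 124
 123] 
 box [ 34  35  34  36  36  36  35  37  37  42  68 105 123 131 137 136 128 123
 122 122 123 122 123 124 122] [122 123 123 123 123 121 116 108  90  59  41  39  39  38  39  38  39  39
  38  38]
t7 [ 16  15  14  24  23  21  26  27  50  98 142 145 123 102 102 107 106 109
 107 106 109 108] [107 109 109 101  99 117 135 117  72  29  10  22  31  34]
t14 [ 35  38  37  36  37  38  36  36  41  90 144 183 191 188 195 199 203 203
 201 203 201 203] [202 202 199 183 159 155 169 140  88  42  28  30  30  29]
t16 [ 14  17  16  20  24  21  25  23  30  52  85 111 111 103  99 103 108 107
 108 109 107 107] [108 109 108 108 102 105 136 158 138  84  35  15  17  32]
```

The carrier moved another 2.3 mm, measured against the rail's end cap. The rib wall on entry was steep (about 5 N in 0.4 mm), so it had not been against a wall before. Under 4 N it now agrees better with the top camera. I probe for the far wall, stopping at about 5–6 N.

```bash
python3 -m pendant '[[[0.003,0.05,0],0,0],[[0.003,0.097,0],0,0],[[0.003,0.097,0.04],0,0],[[0.003,0.097,0.09],0,0],[[0.003,0.097,0.14],0,0],[[0.003,0.08,0.178],0,0],[[0.003,0.070,0.178],0,0],[[0.003,0.065,0.178],0,0],[[0.003,0.063,0.178],0,0],[[0.003,0.063,0.178],0,0],[[0.003,0.063,0.178],0,0]]'
python3 -m pendant '[[[0,-0.001,0],0,0],[[0,-0.001,0],0,0],[[0,-0.001,0],0,0]]'
python3 -m pendant '[[[0,-0.001,0],0,0],[[0,-0.001,0],0,0],[[0,-0.001,0],0,0]]'
```

```text
time_s: 30.75
position: [713.1, -46.1, 228.5]
tool_rot: [0.002, -0.016, 1.0, 0.0]
ft_force: [-0.2, 0.1, 0.5]
width: 0.003
time_s: 31.05
position: [712.4, -47.9, 226.4]
tool_rot: [0.0, -0.016, 1.0, 0.0]
ft_force: [0.2, -0.8, 0.6]
width: 0.003
time_s: 31.35
position: [712.4, -48.2, 226.3]
tool_rot: [0.0, -0.016, 1.0, 0.001]
ft_force: [-0.6, 2.8, 0.9]
width: 0.006
```

```bash
python3 -m pendant '[[[0,-0.001,0],0,0],[[0,-0.001,0],0,0],[[0,-0.001,0],0,0]]'
python3 -m pendant '[[[0,-0.001,0],0,0],[[0,-0.001,0],0,0],[[0,-0.001,0],0,0]]'
```

```text
time_s: 31.65
position: [712.5, -48.7, 226.4]
tool_rot: [0.0, -0.017, 1.0, 0.001]
ft_force: [-1.1, 5.4, 1.6]
width: 0.007
time_s: 31.95
position: [712.5, -49.0, 226.4]
tool_rot: [0.0, -0.017, 1.0, 0.002]
ft_force: [-0.3, 6.6, 2.1]
width: 0.001
```

The far wall shows: force rises to 6.6 N with almost no motion. So the carrier is seated between the ribs. Backing off and away for the last check.

```bash
python3 -m pendant '[[[0,0.02,0],0,0],[[0,0.035,-0.04],0,0],[[0,0.035,-0.09],0,0],[[0,0.035,-0.14],0,0],[[0.03,0.07,-0.18],0,0],[[0.06,0.12,-0.18],0,0],[[0.09,0.17,-0.18],0,0],[[0.12,0.22,-0.18],0,0],[[0.12,0.25,-0.18],0,0],[[0.12,0.25,-0.18],0,0]]'
python3 - <<'E'
from h import *
t,_=snap("top","pics/t17.png");t=t[...,::-1];a,_=snap("scene","pics/s17.png");t14=cv2.imread("pics/t14.png");a=a[...,::-1];a14=cv2.imread("pics/s14.png")
f=np.array([-np.sin(np.radians(1.8)),np.cos(np.radians(1.8))]);c=ext("top")
S=lambda x,y,z:ray("top",[[x,y]],z,c)[0,:2]@f
def edge(im,x0,x1,ya,yb,z,h=100):
  p=im[ya:yb,x0:x1].astype(float).mean((0,2));i=np.nonzero(p>h)[0];a,b=i[0],i[-1]
  l=x0+a-(p[a]-h)/(p[a]-p[a-1]);r=x0+b+(p[b]-h)/(p[b]-p[b+1]);return l,r,(S(l,(ya+yb)/2,z)+S(r,(ya+yb)/2,z))/2
print("t14",edge(t14,310,360,142,146,97),"t17",edge(t,310,360,142,146,97),"station -137.6")
def blue(im,c0):
  h=cv2.cvtColor(np.ascontiguousarray(im),cv2.COLOR_BGR2HSV)[185:235,195:245];m=(abs(h[...,0].astype(int)-110)<14)&(h[...,1]>130);ys,xs=np.nonzero(m);return cv2.minAreaRect(ray("scene",np.c_[xs+195,ys+185],59,c0)[:,:2].astype(np.float32))
print(blue(a14,ext("scene")),blue(a,ext("scene")))
for cn,im in (("scene",a),("top",t)):
  i0=cv2.imread("pics/scene.png" if cn=="scene" else "pics/top.png")
  d=(cv2.GaussianBlur(cv2.absdiff(np.ascontiguousarray(im),i0),(5,5),0).max(2)>40).astype(np.uint8);k,l,st,ce=cv2.connectedComponentsWithStats(d);print(cn,[st[i].tolist() for i in range(1,k) if st[i,4]>25])
for n in ["hook_grip","lens_mount","iris_disc","cleaner","driver","fork_clamp"]:
  print(n,[np.round(x["centre"]).tolist() for x in bot.look_for(n,"scene")[:3]])
E
```

```text
time_s: 32.95
position: [581.3, 202.1, 406.9]
tool_rot: [-0.0, -0.021, 1.0, 0.002]
ft_force: [0.0, -0.4, -0.3]
width: 0.005
t14 (np.float64(317.1848998459168), np.float64(355.77265500794914), np.float64(-134.36021809918617)) t17 (np.float64(318.6011235955056), np.float64(357.21968616262484), np.float64(-138.13830818834603)) station -137.6
((584.5838623046875, -116.97560119628906), (36.22429275512695, 46.58671951293945), 2.64436411857605) ((584.7265014648438, -120.76351928710938), (36.33439254760742, 45.9487190246582), 2.9378092288970947)
scene [[272, 0, 54, 58, 1532], [422, 0, 27, 80, 508], [535, 0, 25, 84, 932], [404, 11, 15, 24, 157], [260, 28, 12, 22, 105], [259, 64, 17, 12, 125], [250, 113, 81, 96, 4259], [374, 174, 20, 14, 97], [403, 176, 25, 18, 190], [267, 181, 119, 125, 4170], [502, 181, 58, 66, 1937], [547, 182, 13, 9, 40], [407, 191, 118, 147, 4384], [165, 193, 74, 71, 2589], [219, 193, 19, 14, 156]]
top [[125, 108, 194, 263, 21636], [322, 114, 37, 42, 1096], [288, 118, 33, 60, 1427], [327, 152, 24, 42, 466], [341, 153, 5, 14, 49], [328, 157, 7, 10, 47], [180, 224, 6, 6, 27], [187, 224, 5, 11, 32], [64, 298, 179, 100, 5485], [0, 305, 71, 51, 1929], [305, 360, 10, 17, 97], [276, 387, 19, 25, 160], [326, 395, 6, 11, 41], [250, 400, 15, 20, 156]]
hook_grip [[254.0, 336.0, 27.0], [328.0, 521.0, 12.0], [460.0, 342.0, 65.0]]
lens_mount [[672.0, 352.0, 14.0]]
iris_disc [[445.0, 6.0, 9.0]]
cleaner [[690.0, -360.0, 68.0]]
driver [[516.0, -470.0, 20.0]]
fork_clamp [[606.0, 488.0, 14.0]]
```

```bash
python3 -c "
from plant import bot
print(bot.hand_in(),bot.observe()['time_s'])"
```

```text
the job is handed in; nothing more can be done
the job is handed in; nothing more can be done
```

The job is handed in at about 33 s of robot time. The end state looks right, but the carrier was not fully seated until after the tray had been drawn.

**What I did:**
- Pushed the carrier over the rib towards the yellow flag with the tray shut.
- Drew the tray out to its hard stop using only the hook (9.5 N with almost no motion).
- Lifted the hook clear and laid it back in its rest.

**Last checks:**
- **Carrier:** the far rib wall resisted at 6.6 N with almost no motion. The top camera puts the carrier within about 0.5 mm of the rib-pair centre.
- **Tray:** it stayed out. The scene camera shows the tab about 53.5 mm from where it started; the tray was already about 2 mm out.
- **Hook:** right after release, the wrist picture put the handle within about 1 mm of where it started, at the same angle. I did not check the hanging tip separately after release.
- **Other things:** no shift seen beyond the camera networks' scatter. I compared the later pictures only by numbers, because the viewing limit was reached.

**What disagreed:** after the first push the wrist camera said the carrier was centred, and I went on to the tray. The top camera later showed it about 3 mm short. After the hook was back in its rest I pushed the carrier on by about 3–4 mm with shut fingers, touching only its side face, until it met the wall. A strict reading of the order could count that late correction against the job.

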